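Refit the soap dish on its rail

TASK

Put the washed soap stand back together: lower the blue spacer sleeve over the short chrome rail until it stands fully home on the slate-grey foot, then hang the mint soap dish by its steel eye on the same rail so that it sits fully down on the sleeve with its pan out over the slate-grey drip tray. Lower both parts onto the rail rather than dropping them, and leave the jar, the shampoo bottle, the tumbler and the soap where they are.

Things in the scene. Friction and masses are not known exactly. Their poses are not given: they have to be found in the camera images.
- stand: Slate-grey soap stand fixed to the marble counter: a round foot, 90 mm across and 12 mm thick, carrying an upright chrome rail, joined to a drip tray 130 x 110 x 20 mm with 6 mm walls. Origin: on the counter under the rail's axis. x points from the rail to the tray (tray spans x = 43 to 173 mm, y = -55 to 55 mm), z up. Its place and yaw vary.
- rail_foot (a point): Where the chrome rail's axis meets the top of the slate-grey foot, 12 mm above the counter. Axes as the stand's. The sleeve, when home, rests here.
- rail_tip (a point): Top of the rail, 100 mm above rail_foot (112 mm above the counter). The rail is a round bar 18 mm in diameter for 90 mm, the last 10 mm a cone that narrows to 8 mm.
- tray_middle (a point): Middle of the drip tray's inner floor, 108 mm from the rail axis, 6 mm above the counter.
- sleeve: Blue plastic spacer sleeve: a plain tube 60 mm tall, 42 mm outside, bore 21 mm right through, either end up; stands upright, loose. Origin: centre of its lower end, z along the tube. About 70 g. It starts near the middle of the counter, in one of two places shared with the jar.
- dish: Mint soap dish with steel eye, 170 mm long, loose, lying flat, about 200 g, weight near the eye. Origin: centre of the eye's underside; x from eye along neck to pan, z up along the bore. Eye: ring 44 mm outside, bore 21 mm right through, 30 mm tall. Neck: bar 16 mm wide, 30 mm tall, bare from x = 22 to 64 mm. Pan: round, 84 mm across, 18 mm tall, underside level with the eye's.
- dish_neck (a point): Middle of the dish's neck, 44 mm from the eye's axis, 15 mm above the dish's underside: where to pinch it, fingers closing across (along the dish's y).
- dish_pan (a point): Middle of the pan's inner floor, 106 mm from the eye's axis, 5 mm above the dish's underside.
- jar: Bystander: low amber jar with a white lid, 60 mm across, 55 mm tall, standing. Origin: centre of its underside.
- shampoo: Bystander: white shampoo bottle, green label, lilac cap, 64 mm across, 180 mm tall, standing. Origin: centre of its underside.
- tumbler: Bystander: blue ceramic tumbler, 74 mm across, 95 mm tall, standing. Origin: centre of its underside.
- soap: Bystander: lilac soap bar 85 x 55 x 28 mm lying flat. Origin: centre of its underside.
Things that resemble listed ones, but are neither listed nor needed, are in the scene too. There is more than one size of the sleeve; the job needs the middle-sized.

How it is judged:
On the way, in this order (a step that is already met when the one before it is completed fails the run):
1. the sleeve is threaded on the rail, fully home on the foot (horizontal distance between sleeve and rail_foot below 0.004 m and z of sleeve in the frame of rail_foot between -0.004 and 0.004 m and angle between sleeve's own z axis and vertical below 0.1 rad), for 0.2 s.
2. the dish hangs by its eye on the rail, down on the sleeve, pan over the tray (all of step 1 and horizontal distance between dish and rail_foot below 0.006 m and z of dish in the frame of rail_foot between 0.055 and 0.065 m and angle between dish's own z axis and vertical below 0.13 rad and x of dish_pan in the frame of stand above 0.085 m), for 0.2 s.
At the end, for the whole second after the job is handed in: Sleeve round the rail, lower end within 4 mm of the foot, axis within 4 mm; dish eye round the rail within 6 mm of its axis, underside 55 to 65 mm above the foot; tilts under 0.1 (sleeve) and 0.13 rad (dish); pan middle over 85 mm out towards the tray (about 35 degrees); both at rest (all of step 2 and linear speed of each of sleeve, dish below 0.02 m/s); the robot touches nothing.
It fails at once if the jar, shampoo, tumbler or soap is moved more than 40 mm (distance of any of jar, shampoo, tumbler, soap from where it was at the start of the episode above 0.04 m).
It fails at once if the sleeve drops down the rail (faster than 0.6 m/s) (linear speed of sleeve above 0.6 m/s and horizontal distance between sleeve and rail_foot below 0.02 m).
It fails at once if the dish drops down the rail (faster than 0.6 m/s) (linear speed of dish above 0.6 m/s and horizontal distance between dish and rail_foot below 0.02 m).
It also fails if it takes over 64 s, if anything falls off the work surface, if the arm or the gripper's body presses on something with over 40 N, if the wrist force passes 120 N, or if a joint passes its speed limit or range.

ROBOT

A 7-joint arm with a two-finger parallel gripper is mounted at the origin on the work surface. World frame = base frame: x ahead of the robot, y to its left, z up, the work surface at z = 0. Lengths are in m, angles in rad, forces in N, time in s.
With the tool pointing down it reaches from about 0.425 to 1.025 m from the base axis. Payload 3.6 kg.
Tool frame: the origin (TCP) lies on the centre line of the jaws, within the pads' length; the fingertips stand 8 mm ahead of it and the grasp point (between the pads) lies 11 mm behind it; z points along the fingers, y is the direction in which the jaws open and shut (so a half turn about z gives the same grasp; the last joint's range is limited). The gripper opens to 85 mm and grips with 20 to 120 N. Pads are 22 mm wide; open, the fingers measure 114 mm over their backs; the gripper's body (76 mm by 85 mm) begins 54 mm behind the grasp point. The pads swing forward as they close: fully open they stand 13 mm farther back than shut.
Start: joints at [-1.252, 0.591, 0.048, 1.609, -0.033, 0.943, -0.034], TCP at [0.29, 0.664, 0.239] pointing down, gripper open.
Joint ranges: [-2.69, 2.69], [-0.47, 2.24], [-1.27, 1.36], [0.19, 2.51], [-1.53, 4.68], [0.08, 2.07], [-3.09, 3.09]. Speed limits (rad/s): [2.57, 2.57, 3.14, 3.14, 3.14, 3.14, 3.14].

INTERFACE

Orientations are given as a unit quaternion [x, y, z, w].
In Python, from bench import robot gives the robot as it stands.
- The arm moves only by the shell command python3 -m creep 'ROWS'. ROWS is JSON, a list of rows, each an object of numbers: "ax", "ay", "az": the turn, a rotation vector about the world's x, y, z in rad; "dx", "dy", "dz": the shift along the world's x, y, z in m; "jaw": the opening, from 0 (shut) to 1 (fully open). In form: [{"ax": .., "ay": .., "az": .., "dx": .., "dy": .., "dz": .., "jaw": ..}, ...]. A call has 1 to 8 rows; each row is the pose to reach, as a shift and turn from the pose measured when the call began; what a row does not reach only later rows make up. A row lasts 1/12 s, in which the tool goes at most 41.7 mm and 7.16 degrees, less where a joint would pass 70% of its speed; a pose out of reach is approached as far as the arm can. A call with a gripper value outside its range is refused whole. The fingers move at their own pace and stop on an object; the grip force is fixed at half the most. Time passes only in rows, so rows that repeat a pose let the fingers close. It gives the time, the measured TCP pose, the force and the opening at its end, in the units of the state.
- robot.sense(): the state, without advancing time (a new reading comes with each control period).
- robot.get_image(name): name is "side" or "top" or "wrist"; returns a dict with "frame" (480x640x3 uint8, red, green, blue), "fx", "fy", "cx", "cy" (pixels), "extrinsics" (4x4, takes a point from camera to world coordinates). Camera axes: x right, y down, z forward; pixel columns grow to the right and rows downward; lengths in m; the calibration is good to about 2 mm. A picture is of the moment at which its call begins. There is no depth.
- robot.finish_job(): hands the job in, once; it reports no verdict.
The state is a dict: "time": time; "joints": joint angles; "joint_velocities": joint speeds; "effort": joint torques, N m; "tcp_pos": TCP position; "orientation": TCP orientation; "force": force on the tool from outside, world axes, zero at the start; "moment": the same for the moment, N m; "width": finger opening in m.
Only numpy, scipy, OpenCV 4.12 (cv2) and the standard library are available. Lean on these libraries where they do the work, as an engineer would, in place of code of your own. Each camera call takes 0.05 s, during which the arm holds its last target.

## Working session

There is one attempt and no reset: what is moved stays moved. The work goes in short steps, Python scripts to look and compute and a shell command to move; the robot and the scene stay as the last step left them, time stands still between calls to the robot, and variables do not carry over. Pictures are saved under pics/ and viewed, and the job is handed in when it is done.

```bash
ls; mkdir -p pics; cat > h.py <<'E'
import numpy as np,cv2
from bench import robot
def shot(name,fn):
    im=robot.get_image(name)
    cv2.imwrite('pics/'+fn+'.png',cv2.cvtColor(im['frame'],cv2.COLOR_RGB2BGR))
    np.savez('pics/'+fn+'.npz',**{k:np.array(v) for k,v in im.items()})
    return im
def load(fn): return dict(np.load('pics/'+fn+'.npz'))
def ray(im,u,v):
    E=np.array(im['extrinsics']);d=E[:3,:3]@np.array([(u-im['cx'])/im['fx'],(v-im['cy'])/im['fy'],1.])
    return E[:3,3],d
def onz(im,u,v,z):
    o,d=ray(im,u,v);return o+d*(z-o[2])/d[2]
def proj(im,p):
    E=np.array(im['extrinsics']);c=E[:3,:3].T@(np.array(p)-E[:3,3])
    return np.array([im['fx']*c[0]/c[2]+im['cx'],im['fy']*c[1]/c[2]+im['cy']])
E
python3 - <<'E'
from h import *
for n in('top','side','wrist'):
    im=shot(n,n+'0'); print(n,np.round(im['extrinsics'],3).tolist(),im['fx'],im['cx'])
print(robot.sense())
E
```

```text
pics
top [[0.023, -0.984, 0.179, 0.369], [-1.0, -0.021, 0.013, -0.072], [-0.009, -0.179, -0.984, 1.194], [0.0, 0.0, 0.0, 1.0]] 441.83998524554283 322.55777959841606
side [[0.851, -0.381, 0.361, 0.243], [-0.525, -0.619, 0.584, -0.567], [0.001, -0.687, -0.727, 0.752], [0.0, 0.0, 0.0, 1.0]] 448.039330300467 330.02917852094134
wrist [[0.399, 0.872, 0.283, 0.219], [0.917, -0.379, -0.126, 0.695], [-0.002, 0.31, -0.951, 0.373], [0.0, 0.0, 0.0, 1.0]] 421.0645294197305 316.8188200984674
{'time': 0.15, 'joints': array([-1.25252369,  0.59196082,  0.04829625,  1.60953832, -0.03333181,
        0.94271588, -0.03369334]), 'joint_velocities': array([ 5.60514178e-04, -1.31971118e-03,  1.11342036e-03, -3.18339490e-03,
       -5.44958145e-06, -1.34112472e-03,  1.29572095e-03]), 'effort': array([ 3.52818271e-03, -5.49243522e+01,  1.54972684e+00, -1.98453569e+01,
        9.53529234e-03,  5.64552960e-03, -9.16948011e-06]), 'tcp_pos': array([0.28988573, 0.663824  , 0.23836133]), 'orientation': array([ 2.04396025e-01,  9.78887858e-01, -8.96067407e-04, -1.51598032e-04]), 'force': array([0.23302757, 0.27623409, 0.13128639]), 'moment': array([ 0.01584799, -0.0015785 , -0.03158938]), 'width': 0.08538812991213313}
```

View pics/top0.png

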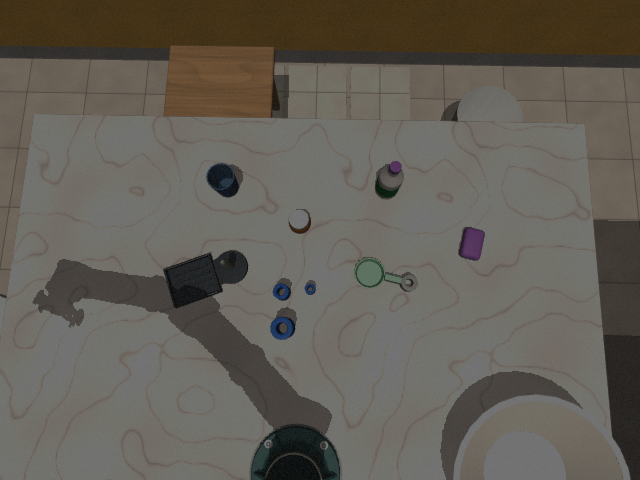

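View pics/side0.png

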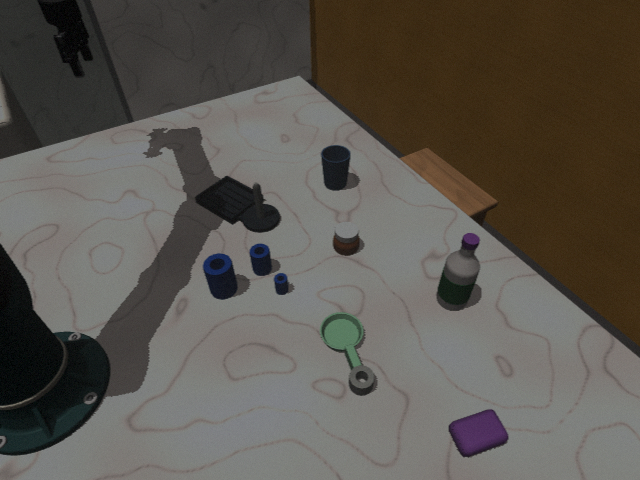

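View pics/wrist0.png

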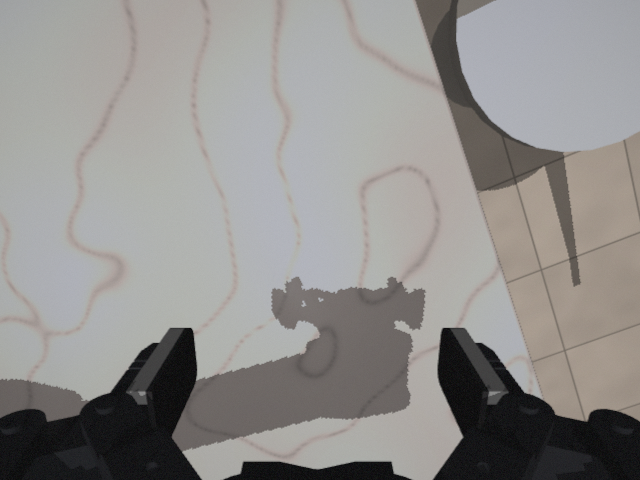

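The top view shows the tray at about (193,280), the foot at (232,266) and the dish pan at (369,272) with its eye at (408,282). There are three blue sleeves: large at (283,328), middle at (282,291) and small at (310,288). Next I'll measure them.

```bash
python3 - <<'E'
from h import *
for n in('top','side'):
    im=load(n+'0');f=im['frame'];hsv=cv2.cvtColor(f,cv2.COLOR_RGB2HSV)
    def blobs(nm,lo,hi,mn=25):
        m=cv2.inRange(hsv,lo,hi);k,l,s,c=cv2.connectedComponentsWithStats(m)
        for i in range(1,k):
            if s[i,4]>mn: print(n,nm,s[i].tolist(),c[i].round(1).tolist(), 'z0',onz(im,*c[i],0.03)[:2].round(3).tolist())
    blobs('blue',(105,140,40),(125,255,255)); blobs('mint',(60,60,60),(85,255,255))
    blobs('dark',(0,0,0),(179,255,55),300)
    if n=='top': crop=f[230:345,155:425]
    else: crop=f[130:410,180:400]
    cv2.imwrite(f'pics/crop{n}.png',cv2.cvtColor(cv2.resize(crop,None,fx=2.9 if n=='top' else 2.1,fy=2.9 if n=='top' else 2.1,interpolation=cv2.INTER_CUBIC),cv2.COLOR_RGB2BGR))
E
```

```text
top blue [273, 284, 16, 16, 145] [280.8, 291.1] z0 [0.45, 0.051]
top blue [305, 284, 10, 10, 59] [309.7, 288.5] z0 [0.459, -0.025]
top blue [271, 317, 22, 22, 291] [281.6, 327.6] z0 [0.356, 0.045]
top mint [355, 259, 28, 21, 85] [367.2, 264.2] z0 [0.527, -0.176]
top mint [325, 446, 14, 27, 93] [331.0, 459.9] z0 [0.04, -0.089]
top mint [252, 455, 13, 17, 48] [257.0, 462.9] z0 [0.028, 0.093]
top dark [0, 46, 169, 14, 1933] [84.0, 52.3] z0 [1.133, 0.654]
top dark [274, 50, 366, 18, 4224] [456.8, 58.1] z0 [1.133, -0.431]
top dark [208, 165, 25, 24, 409] [218.9, 175.3] z0 [0.765, 0.235]
top dark [163, 251, 85, 58, 2984] [203.3, 276.5] z0 [0.484, 0.258]
top dark [604, 335, 36, 145, 3946] [624.7, 395.8] z0 [0.209, -0.821]
top dark [253, 424, 87, 56, 3271] [295.9, 454.8] z0 [0.049, -0.003]
side blue [250, 244, 19, 14, 162] [259.0, 250.9] z0 [0.458, 0.075]
side blue [204, 254, 28, 21, 345] [217.0, 264.4] z0 [0.365, 0.087]
side blue [275, 273, 12, 11, 74] [280.3, 278.3] z0 [0.462, -0.017]
side mint [320, 313, 43, 54, 1318] [343.4, 334.0] z0 [0.501, -0.197]
side dark [0, 0, 134, 159, 15898] [55.9, 73.9] z0 [0.219, 1.19]
side dark [306, 0, 99, 158, 1092] [336.6, 83.4] z0 [1.007, 0.628]
side dark [322, 146, 28, 44, 1029] [335.3, 167.0] z0 [0.759, 0.242]
side dark [194, 176, 87, 56, 2765] [238.8, 204.6] z0 [0.482, 0.238]
side dark [470, 202, 170, 155, 1739] [555.3, 281.4] z0 [0.94, -0.321]
side dark [334, 235, 26, 21, 344] [347.3, 245.6] z0 [0.631, -0.012]
side dark [0, 244, 111, 211, 13279] [42.2, 372.0] z0 [0.013, 0.013]
side dark [251, 252, 22, 24, 341] [261.9, 264.8] z0 [0.446, 0.036]
side dark [205, 264, 33, 35, 705] [222.9, 283.8] z0 [0.356, 0.031]
side dark [437, 267, 41, 43, 1068] [454.9, 290.4] z0 [0.748, -0.23]
```

View pics/croptop.png

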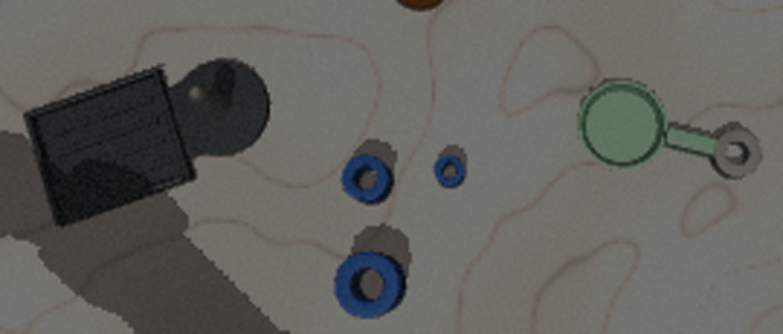

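View pics/cropside.png

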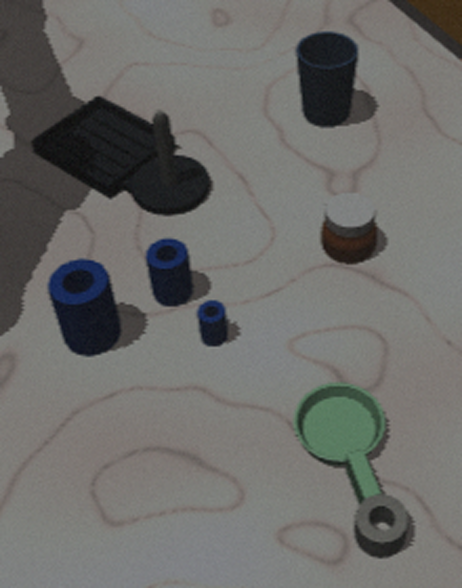

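```bash
cat >> h.py <<'E'
def tri(obs):
    A=[];b=[]
    A=np.zeros((3,3));b=np.zeros(3)
    for im,u,v in obs:
        o,d=ray(im,u,v);d=d/np.linalg.norm(d);P=np.eye(3)-np.outer(d,d);A+=P;b+=P@o
    p=np.linalg.solve(A,b)
    r=[np.linalg.norm((np.eye(3)-np.outer(d/np.linalg.norm(d),d/np.linalg.norm(d)))@(p-o)) for o,d in [ray(*x) for x in obs]]
    return p,r
E
python3 - <<'E'
from h import *
t=load('top0');s=load('side0')
T=lambda u,v:(155+(u+.5)/2.9-.5,230+(v+.5)/2.9-.5)
S=lambda u,v:(180+(u+.5)/2.1-.5,130+(v+.5)/2.1-.5)
pr=lambda n,a,b:print(n,*[np.round(x,4) for x in tri([(t,*T(*a)),(s,*S(*b))])])
pr('sleeve',(369,178),(168,249))
pr('tip',(195,93),(160,115))
pr('eyetop',(737,151),(382,520))
pr('tray c1 outer',(25,115),(33,143)); 
for n,p in dict(a=(25,115),b=(162,66),c=(195,177),d=(60,226)).items(): print(n,onz(t,*T(*p),0.02).round(4))
print('foot',onz(t,*T(222,108),0.012).round(4), onz(s,*S(169,184),.012).round(4))
print('sleeve',onz(t,*T(369,178),.06).round(4),onz(s,*S(168,249),.06).round(4))
print('eye',onz(t,*T(737,151),.03).round(4),onz(s,*S(382,520),.03).round(4))
print('pan',onz(t,*T(622,123),.018).round(4),onz(s,*S(341,420),.018).round(4))
E
```

```text
sleeve [0.4487 0.0433 0.0725] [0.0011 0.0011]
tip [0.5149 0.1913 0.1101] [0.0008 0.0008]
eyetop [ 0.4826 -0.2856  0.0271] [0.0004 0.0004]
tray c1 outer [ 0.4624  0.3951 -0.0359] [0.0463 0.0463]
a [0.5022 0.3696 0.02  ]
b [0.5508 0.2458 0.02  ]
c [0.4487 0.2084 0.02  ]
d [0.4015 0.3287 0.02  ]
foot [0.5137 0.1893 0.012 ] [0.513  0.1887 0.012 ]
sleeve [0.4486 0.0449 0.06  ] [0.4536 0.0543 0.06  ]
eye [ 0.4826 -0.2852  0.03  ] [ 0.4812 -0.2866  0.03  ]
pan [ 0.5073 -0.182   0.018 ] [ 0.5086 -0.182   0.018 ]
```

```bash
python3 -m creep '[{"dx":0.018,"dy":-0.037,"az":-0.1},{"dx":0.036,"dy":-0.074,"az":-0.2},{"dx":0.053,"dy":-0.111,"az":-0.3},{"dx":0.071,"dy":-0.148,"az":-0.37},{"dx":0.088,"dy":-0.185,"az":-0.37},{"dx":0.105,"dy":-0.222,"az":-0.37},{"dx":0.122,"dy":-0.259,"az":-0.37},{"dx":0.139,"dy":-0.296,"az":-0.37}]'
```

```text
schema error: expected keys ax, ay, az, dx, dy, dz, jaw
```

All keys are required.

```bash
python3 -m creep '[{"ax":0,"ay":0,"az":-0.1,"dx":0.018,"dy":-0.037,"dz":0,"jaw":1},{"ax":0,"ay":0,"az":-0.2,"dx":0.036,"dy":-0.074,"dz":0,"jaw":1},{"ax":0,"ay":0,"az":-0.3,"dx":0.053,"dy":-0.111,"dz":0,"jaw":1},{"ax":0,"ay":0,"az":-0.37,"dx":0.071,"dy":-0.148,"dz":0,"jaw":1},{"ax":0,"ay":0,"az":-0.37,"dx":0.088,"dy":-0.185,"dz":0,"jaw":1},{"ax":0,"ay":0,"az":-0.37,"dx":0.105,"dy":-0.222,"dz":0,"jaw":1},{"ax":0,"ay":0,"az":-0.37,"dx":0.122,"dy":-0.259,"dz":0,"jaw":1},{"ax":0,"ay":0,"az":-0.37,"dx":0.139,"dy":-0.296,"dz":0,"jaw":1}]'
```

```text
time: 0.82
tcp_pos: [0.4292, 0.3659, 0.2383]
orientation: [0.381, 0.925, -0.001, -0.0]
force: [1.1, -0.4, 0.4]
width: 0.085
```

```bash
python3 -m creep '[{"ax":0,"ay":0,"az":0,"dx":0.018,"dy":-0.037,"dz":0,"jaw":1},{"ax":0,"ay":0,"az":0,"dx":0.036,"dy":-0.074,"dz":0,"jaw":1},{"ax":0,"ay":0,"az":0,"dx":0.053,"dy":-0.111,"dz":0,"jaw":1},{"ax":0,"ay":0,"az":0,"dx":0.071,"dy":-0.148,"dz":0,"jaw":1},{"ax":0,"ay":0,"az":0,"dx":0.085,"dy":-0.176,"dz":0,"jaw":1},{"ax":0,"ay":0,"az":0,"dx":0.085,"dy":-0.176,"dz":0,"jaw":1},{"ax":0,"ay":0,"az":0,"dx":0.085,"dy":-0.176,"dz":0,"jaw":1}]'
python3 - <<'E'
from h import *
shot('wrist','w1'); print(robot.sense()['tcp_pos'])
E
```

```text
time: 1.4
tcp_pos: [0.5151, 0.1871, 0.2383]
orientation: [0.383, 0.924, -0.001, -0.0]
force: [0.2, 1.1, -0.1]
width: 0.0852
[0.51422108 0.18938999 0.23817986]
```

View pics/w1.png

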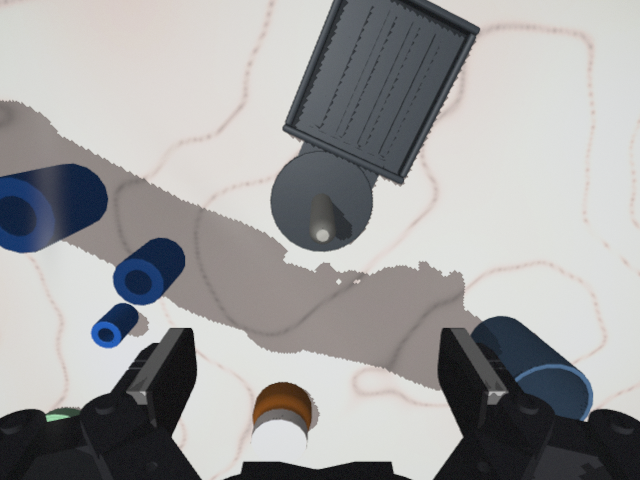

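The wrist view shows the rail tip at (322,235), the foot centred at about (322,200), the middle sleeve's top ring at (138,282) and the tray at upper right.

```bash
python3 - <<'E'
from h import *
im=load('w1');f=im['frame'];hsv=cv2.cvtColor(f,cv2.COLOR_RGB2HSV)
print(hsv[282,122],hsv[255,165],hsv[235,322],hsv[200,290],hsv[283,138],hsv[100,380])
print('tip',onz(im,322,235,.112).round(4),'foot',onz(im,322,200.5,.012).round(4))
# rail tip
m=cv2.inRange(cv2.cvtColor(f,cv2.COLOR_RGB2GRAY)[222:248,308:338],150,255)
k,l,s,c=cv2.connectedComponentsWithStats(m);print(s.tolist(),c.tolist())
# sleeve ring
roi=hsv[225:315,100:200]; m=cv2.inRange(roi,(100,120,95),(125,255,255))
k,l,s,c=cv2.connectedComponentsWithStats(m);i=1+np.argmax(s[1:,4]);print(s[i],c[i])
big=cv2.resize(f[130:320,80:420],None,fx=2.3,fy=2.3,interpolation=cv2.INTER_CUBIC)
cv2.imwrite('pics/w1c.png',cv2.cvtColor(big,cv2.COLOR_RGB2BGR))
cs,_=cv2.findContours((l==i).astype('uint8'),cv2.RETR_CCOMP,cv2.CHAIN_APPROX_NONE)
for q in cs:
    if len(q)>15:
        e=cv2.fitEllipse(q);u,v=e[0][0]+100,e[0][1]+225;print(e,onz(im,u,v,.06).round(4))
E
```

```text
[109 190 113] [110 166  66] [ 23  13 183] [106  32  89] [108 198  63] [105  38  95]
tip [0.5158 0.1912 0.112 ] foot [0.515  0.1934 0.012 ]
[[0, 0, 30, 26, 667], [8, 8, 13, 11, 113]] [[14.571214392803599, 12.424287856071963], [14.079646017699115, 12.946902654867257]]
[  14   34   49   46 1223] [37.93376942 55.98364677]
((37.89725875854492, 56.289669036865234), (42.87992477416992, 50.49424743652344), 119.20848846435547) [0.4498 0.0493 0.06  ]
((37.810028076171875, 56.96108627319336), (25.198261260986328, 29.46771240234375), 117.36153411865234) [0.4501 0.0488 0.06  ]
```

View pics/w1c.png

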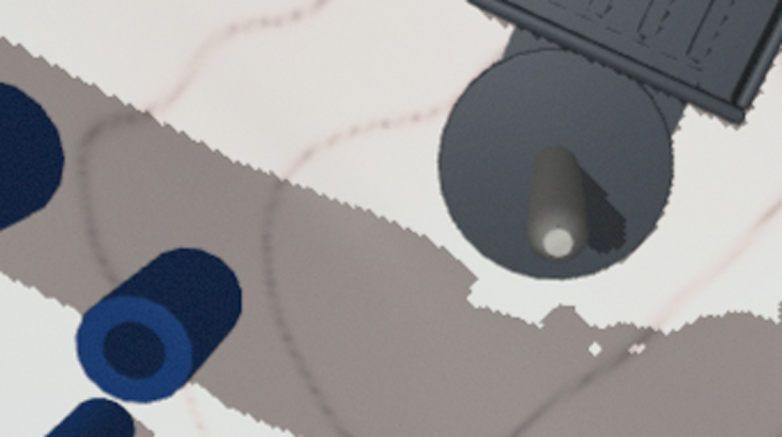

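```bash
python3 -m creep '[{"ax":0,"ay":0,"az":0,"dx":-0.016,"dy":-0.035,"dz":0,"jaw":1},{"ax":0,"ay":0,"az":0,"dx":-0.032,"dy":-0.070,"dz":-0.01,"jaw":1},{"ax":0,"ay":0,"az":0,"dx":-0.046,"dy":-0.100,"dz":-0.03,"jaw":1},{"ax":0,"ay":0,"az":0,"dx":-0.058,"dy":-0.127,"dz":-0.058,"jaw":1},{"ax":0,"ay":0,"az":0,"dx":-0.064,"dy":-0.140,"dz":-0.093,"jaw":1},{"ax":0,"ay":0,"az":0,"dx":-0.064,"dy":-0.140,"dz":-0.108,"jaw":1},{"ax":0,"ay":0,"az":0,"dx":-0.064,"dy":-0.140,"dz":-0.108,"jaw":1}]'
python3 - <<'E'
from h import *
im=shot('wrist','w2'); print(robot.sense()['tcp_pos'])
f=im['frame'];hsv=cv2.cvtColor(f,cv2.COLOR_RGB2HSV)
m=cv2.inRange(hsv,(100,120,95),(125,255,255))
cs,_=cv2.findContours(m,cv2.RETR_CCOMP,cv2.CHAIN_APPROX_NONE)
for q in cs:
    if len(q)>40:
        e=cv2.fitEllipse(q);print(np.round(e[0],1),np.round(e[1],1),onz(im,*e[0],.06).round(4))
E
```

```text
time: 2.03
tcp_pos: [0.447, 0.0499, 0.1275]
orientation: [0.381, 0.925, -0.003, -0.004]
force: [0.1, 0.2, 0.3]
width: 0.0857
[0.44891618 0.05073145 0.1289843 ]
[244.5 354.8] [36.7 43.5] [ 0.4535 -0.0127  0.06  ]
[244.3 355. ] [20.  23.1] [ 0.4535 -0.0129  0.06  ]
[319.2 275.9] [71.4 77.1] [0.4493 0.0492 0.06  ]
[319.1 276.9] [40.2 42.5] [0.4496 0.0488 0.06  ]
[154.4 161.8] [116.  125.8] [0.3531 0.0343 0.06  ]
```

View pics/w2.png

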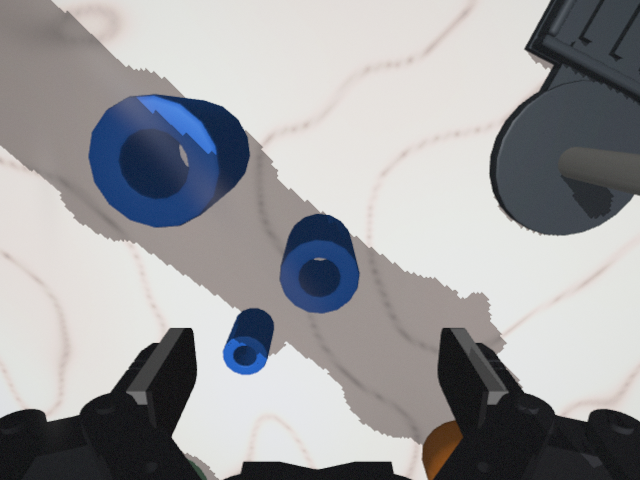

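```bash
python3 -m creep '[{"ax":0,"ay":0,"az":0,"dx":0.0005,"dy":-0.0017,"dz":-0.035,"jaw":1},{"ax":0,"ay":0,"az":0,"dx":0.0005,"dy":-0.0017,"dz":-0.065,"jaw":1},{"ax":0,"ay":0,"az":0,"dx":0.0005,"dy":-0.0017,"dz":-0.086,"jaw":1},{"ax":0,"ay":0,"az":0,"dx":0.0005,"dy":-0.0017,"dz":-0.086,"jaw":1},{"ax":0,"ay":0,"az":0,"dx":0.0005,"dy":-0.0017,"dz":-0.086,"jaw":0.4},{"ax":0,"ay":0,"az":0,"dx":0.0005,"dy":-0.0017,"dz":-0.086,"jaw":0.3},{"ax":0,"ay":0,"az":0,"dx":0.0005,"dy":-0.0017,"dz":-0.086,"jaw":0.3},{"ax":0,"ay":0,"az":0,"dx":0.0005,"dy":-0.0017,"dz":-0.086,"jaw":0.3}]'
python3 - <<'E'
from h import *
im=shot('wrist','w3'); s=robot.sense();print(s['tcp_pos'],s['width'])
E
```

```text
time: 2.75
tcp_pos: [0.4505, 0.0496, 0.0447]
orientation: [0.38, 0.925, -0.001, -0.001]
force: [-1.8, -0.3, 20.6]
width: 0.0396
[0.45049108 0.04953702 0.04475168] 0.039972286827285985
```

View pics/w3.png

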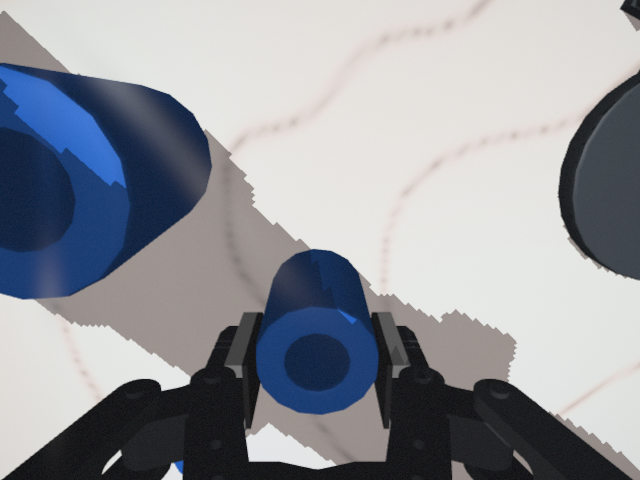

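```bash
python3 -m creep '[{"ax":0,"ay":0,"az":0,"dx":0,"dy":0,"dz":0.02,"jaw":0.3},{"ax":0,"ay":0,"az":0,"dx":0,"dy":0,"dz":0.055,"jaw":0.3},{"ax":0,"ay":0,"az":0,"dx":0,"dy":0,"dz":0.09,"jaw":0.3},{"ax":0,"ay":0,"az":0,"dx":0.005,"dy":0.01,"dz":0.125,"jaw":0.3},{"ax":0,"ay":0,"az":0,"dx":0.015,"dy":0.035,"dz":0.135,"jaw":0.3},{"ax":0,"ay":0,"az":0,"dx":0.032,"dy":0.07,"dz":0.135,"jaw":0.3},{"ax":0,"ay":0,"az":0,"dx":0.032,"dy":0.07,"dz":0.135,"jaw":0.3}]'
python3 - <<'E'
from h import *
im=shot('wrist','w4'); s=robot.sense();print(s['tcp_pos'],s['width'],s['force'])
shot('side','s4')
f=im['frame'];hsv=cv2.cvtColor(f,cv2.COLOR_RGB2HSV)
m=cv2.inRange(hsv,(100,120,85),(125,255,255))
cs,_=cv2.findContours(m,cv2.RETR_CCOMP,cv2.CHAIN_APPROX_NONE)
zt=s['tcp_pos'][2]-.0447+.06
for q in cs:
    if len(q)>40:
        e=cv2.fitEllipse(q);print(np.round(e[0],1),np.round(e[1],1),onz(im,*e[0],zt).round(4))
E
```

```text
time: 3.38
tcp_pos: [0.4877, 0.1278, 0.183]
orientation: [0.377, 0.926, 0.005, 0.003]
force: [1.4, 0.9, -0.8]
width: 0.0394
[0.48513942 0.12440202 0.18187829] 0.03972768077130997 [-0.32448323 -0.85737682 -1.15602082]
[145.5 335.6] [33.9 55.6] [0.4426 0.0954 0.1972]
[140.  342.9] [15.  16.6] [0.443  0.092  0.1972]
[315.3 342.9] [113. 160.] [0.4826 0.1323 0.1972]
[316.6 361.8] [57.2 66.1] [0.488  0.1277 0.1972]
[ 44.  194.2] [81.5 98.6] [0.3936 0.1107 0.1972]
```

View pics/w4.png

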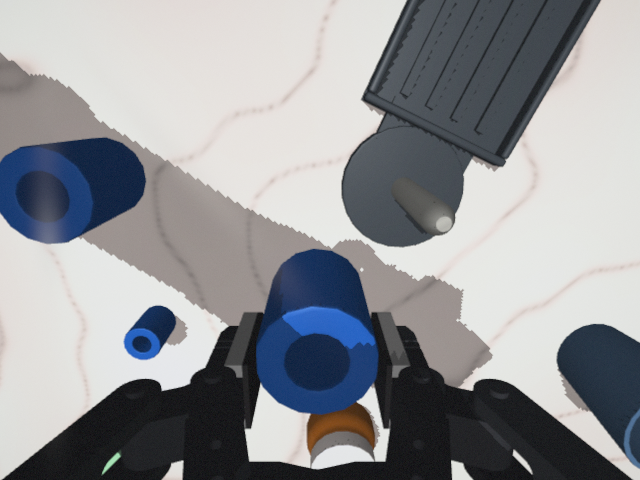

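View pics/s4.png

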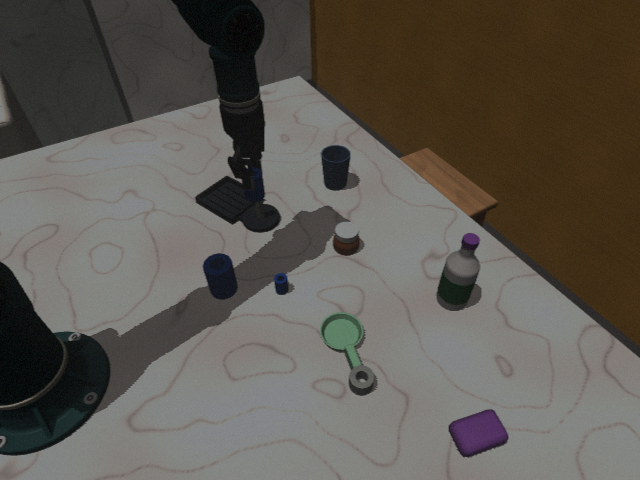

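```bash
python3 -m creep '[{"ax":0,"ay":0,"az":0,"dx":0.010,"dy":0.0225,"dz":0,"jaw":0.3},{"ax":0,"ay":0,"az":0,"dx":0.020,"dy":0.045,"dz":0,"jaw":0.3},{"ax":0,"ay":0,"az":0,"dx":0.026,"dy":0.059,"dz":0,"jaw":0.3},{"ax":0,"ay":0,"az":0,"dx":0.030,"dy":0.0676,"dz":0,"jaw":0.3},{"ax":0,"ay":0,"az":0,"dx":0.030,"dy":0.0676,"dz":0,"jaw":0.3},{"ax":0,"ay":0,"az":0,"dx":0.030,"dy":0.0676,"dz":0,"jaw":0.3},{"ax":0,"ay":0,"az":0,"dx":0.030,"dy":0.0676,"dz":0,"jaw":0.3}]'
python3 - <<'E'
from h import *
im=shot('wrist','w5'); s=robot.sense();print(s['tcp_pos'],s['orientation'].round(4))
w4=load('w4'); print('tip w4',onz(w4,443,225,.112).round(4))
shot('top','t5'); i=shot('side','s5')
f=i['frame'][130:250,190:310];cv2.imwrite('pics/s5c.png',cv2.cvtColor(cv2.resize(f,None,fx=4,fy=4,interpolation=cv2.INTER_CUBIC),cv2.COLOR_RGB2BGR))
E
```

```text
time: 4.07
tcp_pos: [0.5123, 0.1873, 0.1807]
orientation: [0.379, 0.925, -0.0, -0.001]
force: [0.1, -0.5, -0.6]
width: 0.0397
[0.51230606 0.18730591 0.18073664] [ 3.795e-01  9.252e-01 -4.000e-04 -6.000e-04]
tip w4 [0.5162 0.1907 0.112 ]
```

View pics/w5.png

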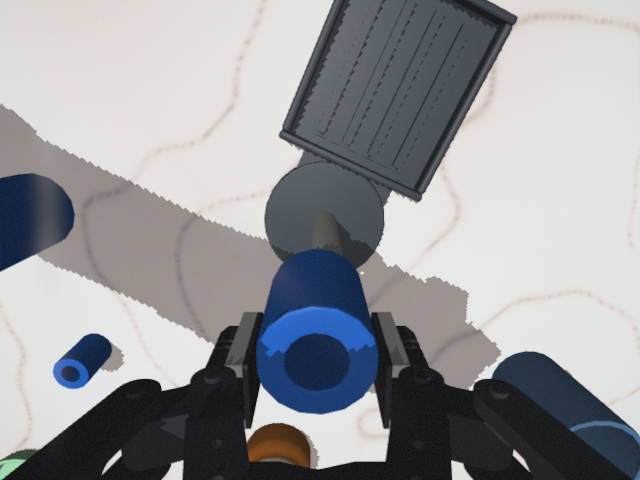

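View pics/s5c.png

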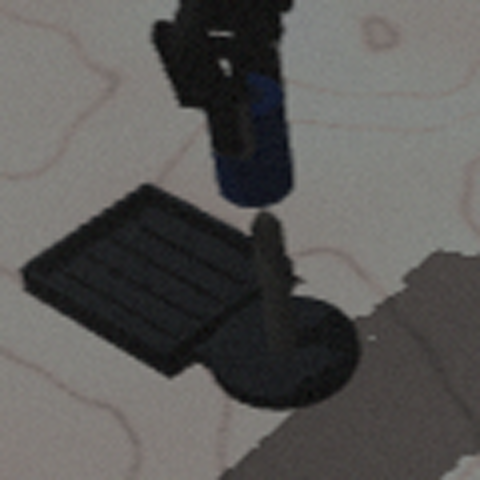

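```bash
python3 -m creep '[{"ax":0,"ay":0,"az":0,"dx":0.0032,"dy":0.0044,"dz":0,"jaw":0.3},{"ax":0,"ay":0,"az":0,"dx":0.0032,"dy":0.0044,"dz":0,"jaw":0.3},{"ax":0,"ay":0,"az":0,"dx":0.0032,"dy":0.0044,"dz":0,"jaw":0.3},{"ax":0,"ay":0,"az":0,"dx":0.0032,"dy":0.0044,"dz":-0.010,"jaw":0.3},{"ax":0,"ay":0,"az":0,"dx":0.0032,"dy":0.0044,"dz":-0.018,"jaw":0.3},{"ax":0,"ay":0,"az":0,"dx":0.0032,"dy":0.0044,"dz":-0.026,"jaw":0.3},{"ax":0,"ay":0,"az":0,"dx":0.0032,"dy":0.0044,"dz":-0.032,"jaw":0.3},{"ax":0,"ay":0,"az":0,"dx":0.0032,"dy":0.0044,"dz":-0.032,"jaw":0.3}]'
python3 - <<'E'
from h import *
im=shot('wrist','w6'); s=robot.sense();print(s['tcp_pos'],s['orientation'].round(4),s['force'].round(1))
i=shot('side','s6')
f=i['frame'][130:250,190:310];cv2.imwrite('pics/s6c.png',cv2.cvtColor(cv2.resize(f,None,fx=4,fy=4,interpolation=cv2.INTER_CUBIC),cv2.COLOR_RGB2BGR))
E
```

```text
time: 4.88
tcp_pos: [0.5145, 0.1917, 0.1469]
orientation: [0.379, 0.925, -0.001, -0.002]
force: [-0.1, 0.3, -0.8]
width: 0.0398
[0.51507607 0.19183129 0.14767523] [ 3.794e-01  9.252e-01 -9.000e-04 -1.200e-03] [-0.2 -0.5 -0.5]
```

View pics/w6.png

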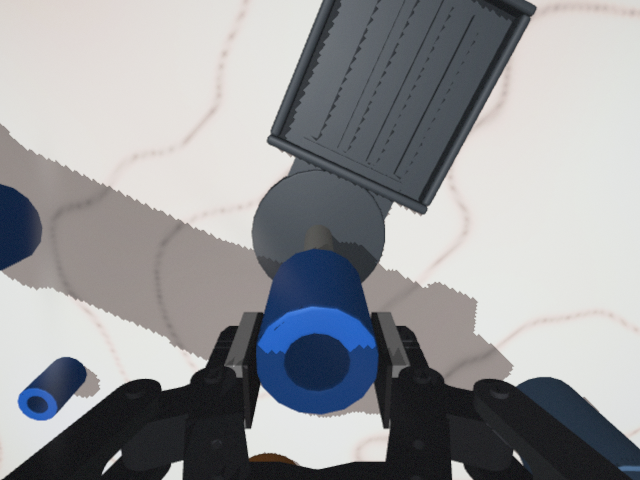

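View pics/s6c.png

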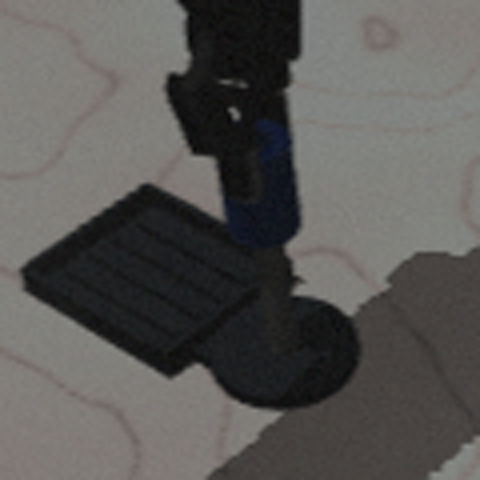

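```bash
python3 -m creep '[{"ax":0,"ay":0,"az":0,"dx":0,"dy":0,"dz":-0.006,"jaw":0.3},{"ax":0,"ay":0,"az":0,"dx":0,"dy":0,"dz":-0.012,"jaw":0.3},{"ax":0,"ay":0,"az":0,"dx":0,"dy":0,"dz":-0.018,"jaw":0.3},{"ax":0,"ay":0,"az":0,"dx":0,"dy":0,"dz":-0.018,"jaw":0.3}]'
python3 - <<'E'
from h import *
s=robot.sense();print(s['tcp_pos'],s['orientation'].round(4),s['force'].round(1),s['moment'].round(2))
E
```

```text
time: 5.32
tcp_pos: [0.5147, 0.1918, 0.129]
orientation: [0.379, 0.925, -0.001, -0.002]
force: [-1.3, -0.2, -1.0]
width: 0.0397
[0.51470974 0.19177167 0.12901848] [ 0.3794  0.9252 -0.0012 -0.0016] [-1.3 -0.2 -1. ] [-0.   -0.02  0.01]
```

```bash
python3 -m creep '[{"ax":0,"ay":0,"az":0,"dx":0,"dy":0,"dz":-0.012,"jaw":0.3},{"ax":0,"ay":0,"az":0,"dx":0,"dy":0,"dz":-0.024,"jaw":0.3},{"ax":0,"ay":0,"az":0,"dx":0,"dy":0,"dz":-0.036,"jaw":0.3},{"ax":0,"ay":0,"az":0,"dx":0,"dy":0,"dz":-0.048,"jaw":0.3},{"ax":0,"ay":0,"az":0,"dx":0,"dy":0,"dz":-0.060,"jaw":0.3},{"ax":0,"ay":0,"az":0,"dx":0,"dy":0,"dz":-0.067,"jaw":0.3},{"ax":0,"ay":0,"az":0,"dx":0,"dy":0,"dz":-0.071,"jaw":0.3},{"ax":0,"ay":0,"az":0,"dx":0,"dy":0,"dz":-0.071,"jaw":0.3}]'
python3 - <<'E'
from h import *
s=robot.sense();print(s['tcp_pos'],s['orientation'].round(4),s['force'].round(1),s['moment'].round(2))
E
```

```text
time: 5.98
tcp_pos: [0.5146, 0.1916, 0.0574]
orientation: [0.379, 0.925, -0.002, -0.002]
force: [-0.5, 0.6, -0.4]
width: 0.0399
[0.51463728 0.19160593 0.05743168] [ 0.3795  0.9252 -0.0015 -0.0019] [-0.5  0.6 -0.4] [ 0.02 -0.06 -0.01]
```

```bash
python3 -m creep '[{"ax":0,"ay":0,"az":0,"dx":0,"dy":0,"dz":-0.001,"jaw":0.3},{"ax":0,"ay":0,"az":0,"dx":0,"dy":0,"dz":-0.002,"jaw":0.3},{"ax":0,"ay":0,"az":0,"dx":0,"dy":0,"dz":-0.002,"jaw":0.3}]'
```

```text
time: 6.23
tcp_pos: [0.5149, 0.1916, 0.0568]
orientation: [0.38, 0.925, -0.001, -0.002]
force: [-1.7, -0.9, 10.1]
width: 0.0398
```

```bash
python3 -m creep '[{"ax":0,"ay":0,"az":0,"dx":0,"dy":0,"dz":0.001,"jaw":0.85},{"ax":0,"ay":0,"az":0,"dx":0,"dy":0,"dz":0.001,"jaw":0.85},{"ax":0,"ay":0,"az":0,"dx":0,"dy":0,"dz":0.001,"jaw":0.85},{"ax":0,"ay":0,"az":0,"dx":0,"dy":0,"dz":0.03,"jaw":0.85},{"ax":0,"ay":0,"az":0,"dx":0,"dy":0,"dz":0.06,"jaw":0.85},{"ax":0,"ay":0,"az":0,"dx":0,"dy":0,"dz":0.10,"jaw":0.85},{"ax":0,"ay":0,"az":0,"dx":0,"dy":0,"dz":0.14,"jaw":0.85},{"ax":0,"ay":0,"az":0,"dx":0,"dy":0,"dz":0.18,"jaw":0.85}]'
python3 - <<'E'
from h import *
im=shot('wrist','w7'); i=shot('side','s7')
f=i['frame'][130:250,190:310];cv2.imwrite('pics/s7c.png',cv2.cvtColor(cv2.resize(f,None,fx=4,fy=4,interpolation=cv2.INTER_CUBIC),cv2.COLOR_RGB2BGR))
E
```

```text
time: 6.9
tcp_pos: [0.5144, 0.1914, 0.2382]
orientation: [0.38, 0.925, -0.002, -0.002]
force: [1.1, 1.3, -0.9]
width: 0.0732
```

View pics/w7.png

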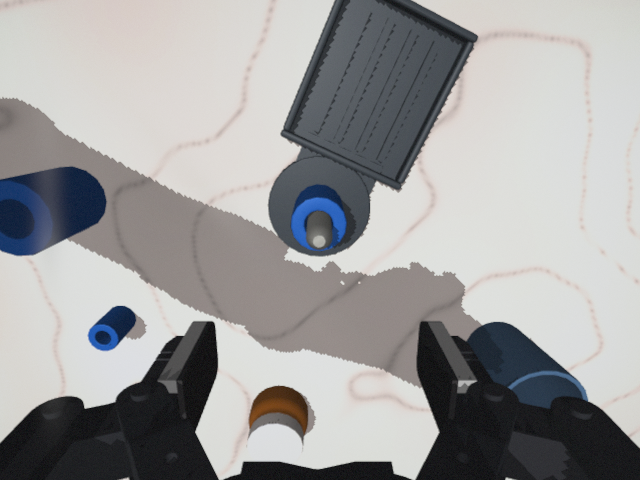

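View pics/s7c.png

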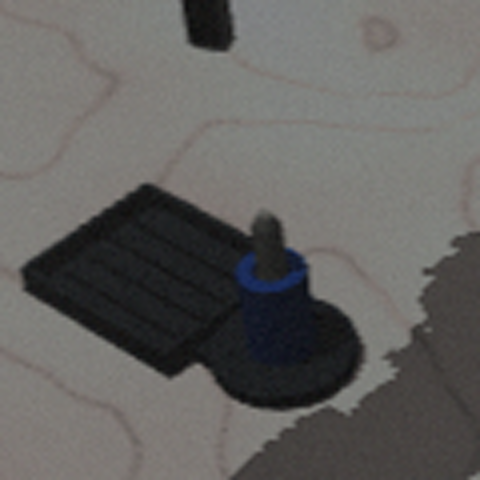

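The sleeve stands on the foot, with its ring at (320,220) and the rail tip at (319,241). Next, over to the dish.

```bash
python3 -m creep '[{"ax":0,"ay":0,"az":-0.1,"dx":-0.002,"dy":-0.040,"dz":0,"jaw":0.85},{"ax":0,"ay":0,"az":-0.2,"dx":-0.004,"dy":-0.080,"dz":0,"jaw":0.85},{"ax":0,"ay":0,"az":-0.3,"dx":-0.006,"dy":-0.120,"dz":0,"jaw":0.85},{"ax":0,"ay":0,"az":-0.4,"dx":-0.008,"dy":-0.160,"dz":0,"jaw":0.85},{"ax":0,"ay":0,"az":-0.5,"dx":-0.010,"dy":-0.200,"dz":0,"jaw":0.85},{"ax":0,"ay":0,"az":-0.6,"dx":-0.012,"dy":-0.240,"dz":0,"jaw":0.85},{"ax":0,"ay":0,"az":-0.7,"dx":-0.014,"dy":-0.280,"dz":0,"jaw":0.85},{"ax":0,"ay":0,"az":-0.8,"dx":-0.016,"dy":-0.320,"dz":0,"jaw":0.85}]'
```

```text
time: 7.67
tcp_pos: [0.5025, -0.1286, 0.2425]
orientation: [0.712, 0.703, 0.002, 0.004]
force: [0.3, 0.4, 0.1]
width: 0.0726
```

```bash
python3 -m creep '[{"ax":0,"ay":0,"az":-0.1,"dx":-0.003,"dy":-0.040,"dz":0,"jaw":0.85},{"ax":0,"ay":0,"az":-0.2,"dx":-0.006,"dy":-0.077,"dz":-0.015,"jaw":0.85},{"ax":0,"ay":0,"az":-0.23,"dx":-0.0095,"dy":-0.1,"dz":-0.04,"jaw":0.85},{"ax":0,"ay":0,"az":-0.23,"dx":-0.0095,"dy":-0.1144,"dz":-0.07,"jaw":0.85},{"ax":0,"ay":0,"az":-0.23,"dx":-0.0095,"dy":-0.1144,"dz":-0.1,"jaw":0.85},{"ax":0,"ay":0,"az":-0.23,"dx":-0.0095,"dy":-0.1144,"dz":-0.1,"jaw":0.85},{"ax":0,"ay":0,"az":-0.23,"dx":-0.0095,"dy":-0.1144,"dz":-0.1,"jaw":0.85}]'
python3 - <<'E'
from h import *
im=shot('wrist','w8');s=robot.sense();print(s['tcp_pos'],s['orientation'].round(3))
E
```

```text
time: 8.25
tcp_pos: [0.4914, -0.2422, 0.1409]
orientation: [0.788, 0.616, 0.001, 0.002]
force: [-0.7, -0.5, 0.7]
width: 0.073
[ 0.49279176 -0.24253902  0.14237716] [0.787 0.616 0.001 0.003]
```

View pics/w8.png

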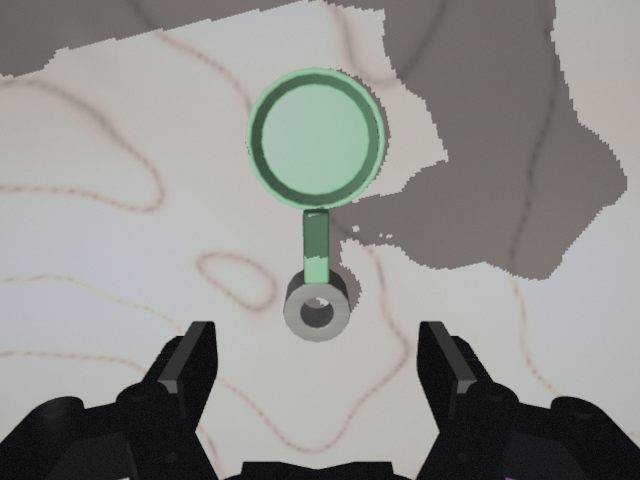

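The dish pan is at (316,139) and the eye top at (317,312), lined up with the jaws.

```bash
python3 - <<'E'
from h import *
im=load('w8');f=im['frame']
eye=onz(im,317,311.5,.03);pan=onz(im,316,139.5,.018);pan2=onz(im,316.5,138,.005)
g=cv2.cvtColor(f,cv2.COLOR_RGB2HSV)
m=cv2.inRange(g,(55,40,40),(85,255,255)); m[212:]=0
cs,_=cv2.findContours(m,cv2.RETR_EXTERNAL,cv2.CHAIN_APPROX_NONE);q=max(cs,key=len);e=cv2.fitEllipse(q);print(e,onz(im,*e[0],.018))
print(eye,pan,pan2)
d=(pan-eye)[:2];print(np.linalg.norm(d),np.degrees(np.arctan2(d[1],d[0])),eye[:2]+d/np.linalg.norm(d)*.044)
for v in(225,240,265): 
    r=np.where(m[v]>0)[0] if v<212 else np.where(cv2.inRange(g,(55,40,40),(85,255,255))[v]>0)[0]; r=r[(r>280)&(r<350)];print(v,r.min(),r.max(),onz(im,(r.min()+r.max())/2,v,.03))
q=robot.sense()['orientation'];print('y yaw',np.degrees(2*np.arctan2(q[1],q[0]))-90)
E
```

```text
((315.3105163574219, 138.97998046875), (136.32557678222656, 143.26107788085938), 179.71463012695312) [ 0.50784006 -0.18087092  0.018     ]
[ 0.48308166 -0.28492213  0.03      ] [ 0.50816449 -0.18125885  0.018     ] [ 0.50852552 -0.18123447  0.005     ]
0.10665469691787548 76.39788915363143 [ 0.49342949 -0.24215622]
225 304 328 [ 0.49630576 -0.22893635  0.03      ]
240 304 328 [ 0.49403653 -0.2380844   0.03      ]
265 304 328 [ 0.49013563 -0.25381032  0.03      ]
y yaw -13.896202500071055
```

```bash
python3 -m creep '[{"ax":0,"ay":0,"az":0,"dx":0.0006,"dy":0.0004,"dz":-0.035,"jaw":0.85},{"ax":0,"ay":0,"az":0,"dx":0.0006,"dy":0.0004,"dz":-0.07,"jaw":0.85},{"ax":0,"ay":0,"az":0,"dx":0.0006,"dy":0.0004,"dz":-0.1,"jaw":0.85},{"ax":0,"ay":0,"az":0,"dx":0.0006,"dy":0.0004,"dz":-0.12,"jaw":0.85},{"ax":0,"ay":0,"az":0,"dx":0.0006,"dy":0.0004,"dz":-0.128,"jaw":0.7},{"ax":0,"ay":0,"az":0,"dx":0.0006,"dy":0.0004,"dz":-0.128,"jaw":0.3},{"ax":0,"ay":0,"az":0,"dx":0.0006,"dy":0.0004,"dz":-0.128,"jaw":0.05},{"ax":0,"ay":0,"az":0,"dx":0.0006,"dy":0.0004,"dz":-0.128,"jaw":0.05}]'
python3 - <<'E'
from h import *
s=robot.sense();print(s['tcp_pos'],s['force'],s['width'])
E
```

```text
time: 8.97
tcp_pos: [0.4949, -0.2426, 0.0163]
orientation: [0.787, 0.617, 0.002, 0.005]
force: [-0.1, -0.4, -0.1]
width: 0.024
[ 0.49489673 -0.24263215  0.01625646] [-0.13808149 -0.42775329 -0.11709168] 0.024041821884897646
```

```bash
python3 -m creep '[{"ax":0,"ay":0,"az":0,"dx":-0.0012,"dy":0.0004,"dz":-0.003,"jaw":0.05},{"ax":0,"ay":0,"az":0,"dx":-0.0012,"dy":0.0004,"dz":-0.003,"jaw":0.05},{"ax":0,"ay":0,"az":0,"dx":-0.0012,"dy":0.0004,"dz":-0.003,"jaw":0.05},{"ax":0,"ay":0,"az":0,"dx":-0.0012,"dy":0.0004,"dz":-0.003,"jaw":0.05}]'
python3 - <<'E'
from h import *
s=robot.sense();print(s['tcp_pos'],s['force'],s['width'])
shot('wrist','w9')
E
```

```text
time: 9.3
tcp_pos: [0.4949, -0.2427, 0.0158]
orientation: [0.787, 0.617, 0.003, 0.006]
force: [-1.3, 0.8, 10.0]
width: 0.0145
[ 0.49490811 -0.24265846  0.0157589 ] [-1.25504896  0.7854456   9.97276435] 0.014488489611788965
```

View pics/w9.png

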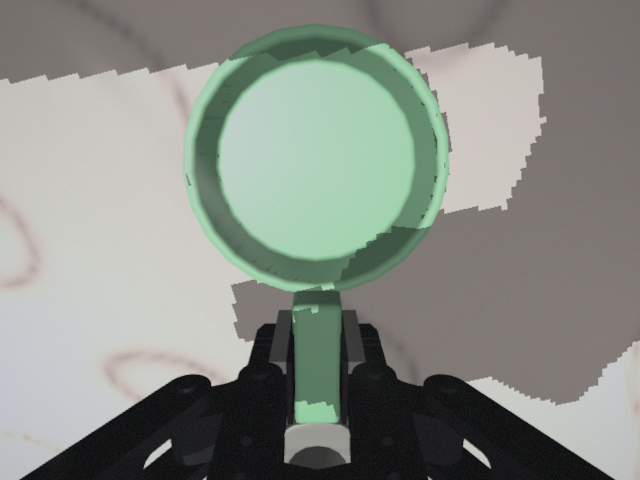

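```bash
python3 - <<'E'
from h import *
im=load('w9');tcp=np.array([.4949,-.2427])
a=np.radians(76.1);D=np.array([np.cos(a),np.sin(a)]);N=np.array([-D[1],D[0]])
for n,u,v,z in [('ringfront',317,424,.03),('boretop',317,447,.03),('pan',316,157,.018),('neckpan',318,290,.03)]:
    p=onz(im,u,v,z)[:2]-tcp;print(n,p@D,p@N)
E
```

```text
ringfront -0.024136728949958955 -0.001421403494764669
boretop -0.034076962544281705 -0.0014429016857089448
pan 0.06570603746609331 -0.0011035861142896224
neckpan 0.026456784059921662 -0.001621922843585487
```

```bash
python3 -m creep '[{"ax":0,"ay":0,"az":0,"dx":0,"dy":0,"dz":0.02,"jaw":0.05},{"ax":0,"ay":0,"az":0,"dx":0,"dy":0,"dz":0.055,"jaw":0.05},{"ax":0,"ay":0,"az":0,"dx":0,"dy":0,"dz":0.09,"jaw":0.05},{"ax":0,"ay":0,"az":0,"dx":0,"dy":0.01,"dz":0.125,"jaw":0.05},{"ax":0,"ay":0,"az":0.05,"dx":0,"dy":0.035,"dz":0.15,"jaw":0.05},{"ax":0,"ay":0,"az":0.12,"dx":0,"dy":0.07,"dz":0.155,"jaw":0.05},{"ax":0,"ay":0,"az":0.2,"dx":0,"dy":0.105,"dz":0.155,"jaw":0.05},{"ax":0,"ay":0,"az":0.28,"dx":0,"dy":0.14,"dz":0.155,"jaw":0.05}]'
python3 - <<'E'
from h import *
shot('wrist','w10')
E
```

```text
time: 10.02
tcp_pos: [0.4951, -0.1013, 0.1727]
orientation: [0.692, 0.722, 0.006, 0.007]
force: [0.1, 1.0, -2.7]
width: 0.0147
```

View pics/w10.png

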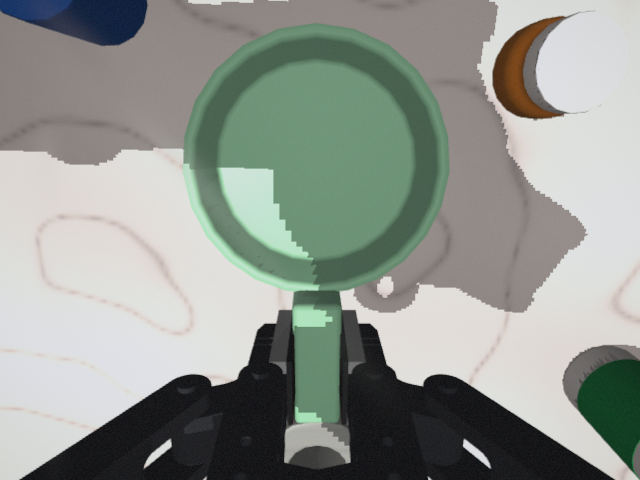

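```bash
python3 -m creep '[{"ax":0,"ay":0,"az":0.06,"dx":0,"dy":0.041,"dz":0,"jaw":0.05},{"ax":0,"ay":0,"az":0.12,"dx":0,"dy":0.082,"dz":0,"jaw":0.05},{"ax":0,"ay":0,"az":0.18,"dx":0,"dy":0.123,"dz":0,"jaw":0.05},{"ax":0,"ay":0,"az":0.24,"dx":0.001,"dy":0.164,"dz":0,"jaw":0.05},{"ax":0,"ay":0,"az":0.3,"dx":0.002,"dy":0.205,"dz":0,"jaw":0.05},{"ax":0,"ay":0,"az":0.332,"dx":0.003,"dy":0.246,"dz":0,"jaw":0.05},{"ax":0,"ay":0,"az":0.332,"dx":0.0036,"dy":0.287,"dz":0,"jaw":0.05},{"ax":0,"ay":0,"az":0.332,"dx":0.0036,"dy":0.315,"dz":0,"jaw":0.05}]'
python3 -m creep '[{"ax":0,"ay":0,"az":0,"dx":0,"dy":0.01,"dz":0,"jaw":0.05},{"ax":0,"ay":0,"az":0,"dx":0,"dy":0.01,"dz":0,"jaw":0.05},{"ax":0,"ay":0,"az":0,"dx":0,"dy":0.01,"dz":0,"jaw":0.05},{"ax":0,"ay":0,"az":0,"dx":0,"dy":0.01,"dz":0,"jaw":0.05}]'
python3 - <<'E'
from h import *
s=robot.sense();print(s['tcp_pos'],s['orientation'].round(4),s['force'])
shot('wrist','w11');i=shot('side','s11');shot('top','t11')
f=i['frame'][110:250,180:320];cv2.imwrite('pics/s11c.png',cv2.cvtColor(cv2.resize(f,None,fx=4,fy=4,interpolation=cv2.INTER_CUBIC),cv2.COLOR_RGB2BGR))
E
```

```text
time: 10.73
tcp_pos: [0.4974, 0.2268, 0.1722]
orientation: [0.557, 0.83, 0.008, 0.001]
force: [1.2, 0.4, -2.1]
width: 0.015
time: 11.07
tcp_pos: [0.4972, 0.2349, 0.1726]
orientation: [0.558, 0.83, 0.008, 0.002]
force: [0.1, -0.8, -1.9]
width: 0.0149
[0.49722931 0.23488647 0.17256436] [0.5579 0.8298 0.0077 0.0017] [ 0.14899731 -0.78132575 -1.91718869]
```

View pics/w11.png

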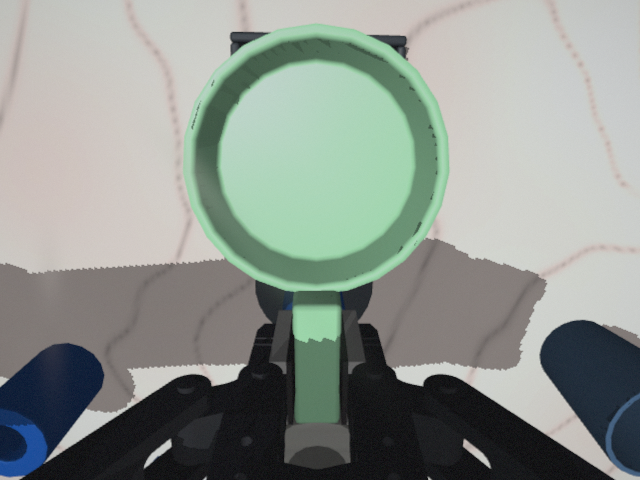

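View pics/s11c.png

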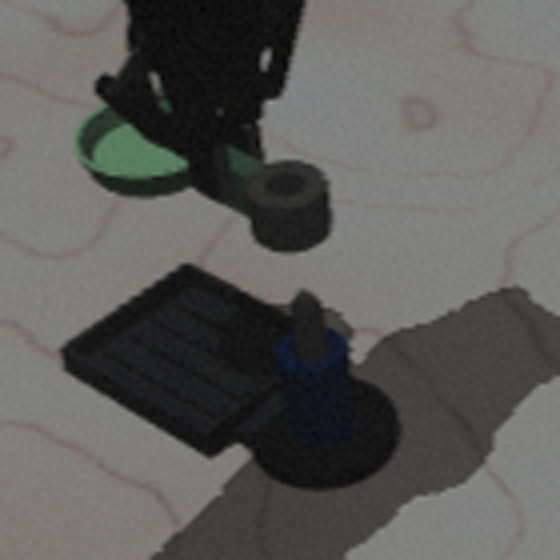

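View pics/t11.png

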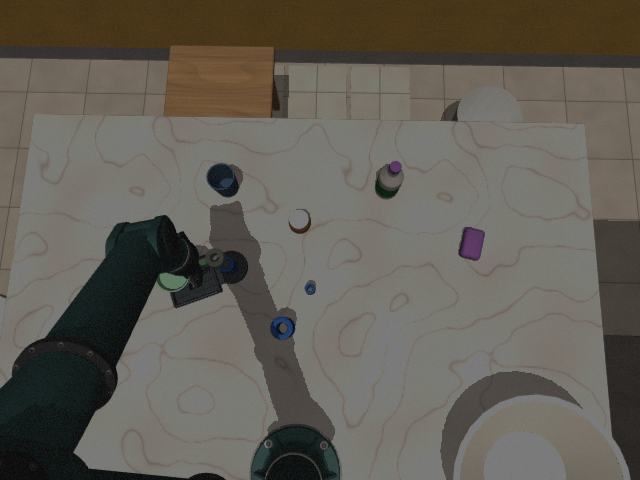

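```bash
python3 - <<'E'
from h import *
t=load('t11');s=load('s11')
f=t['frame'][235:300,165:255];cv2.imwrite('pics/t11c.png',cv2.cvtColor(cv2.resize(f,None,fx=6,fy=6,interpolation=cv2.INTER_CUBIC),cv2.COLOR_RGB2BGR))
print(proj(s,[.5148,.1917,.187]),proj(t,[.5148,.1917,.187]))
S=(180+288.5/4-.5,110+185.5/4-.5);print(S)
print(onz(s,*S,.187))
print(tri([(s,*S),(t,214.5,257.3)]))
print('tip chk',proj(s,[.5148,.1917,.112]),(180+306/4,110+296/4))
E
```

```text
[251.16170281 156.16068844] [214.09123338 256.84395412]
(251.625, 155.875)
[0.51607067 0.19212106 0.187     ]
(array([0.5143601 , 0.18997861, 0.18873888]), [np.float64(0.0008870649207364373), np.float64(0.0008870649207365363)])
tip chk [255.39147004 183.82057154] (256.5, 184.0)
```

View pics/t11c.png

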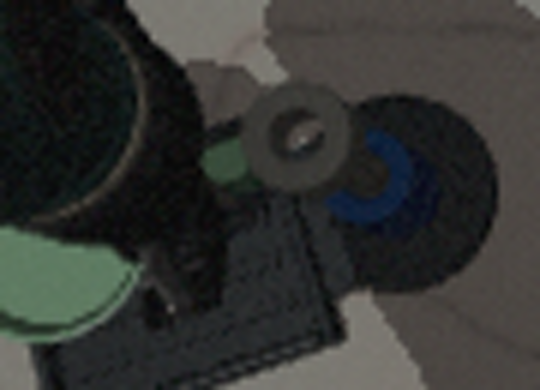

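```bash
python3 -m creep '[{"ax":0,"ay":0,"az":0,"dx":0,"dy":-0.0005,"dz":-0.02,"jaw":0.05},{"ax":0,"ay":0,"az":0,"dx":0,"dy":-0.0005,"dz":-0.035,"jaw":0.05},{"ax":0,"ay":0,"az":0,"dx":0,"dy":-0.0005,"dz":-0.043,"jaw":0.05},{"ax":0,"ay":0,"az":0,"dx":0,"dy":-0.0005,"dz":-0.048,"jaw":0.05},{"ax":0,"ay":0,"az":0,"dx":0,"dy":-0.0005,"dz":-0.053,"jaw":0.05},{"ax":0,"ay":0,"az":0,"dx":0,"dy":-0.0005,"dz":-0.053,"jaw":0.05}]'
python3 - <<'E'
from h import *
s=robot.sense();print(s['tcp_pos'],s['orientation'].round(4),s['force'])
i=shot('side','s12')
f=i['frame'][110:250,180:320];cv2.imwrite('pics/s12c.png',cv2.cvtColor(cv2.resize(f,None,fx=4,fy=4,interpolation=cv2.INTER_CUBIC),cv2.COLOR_RGB2BGR))
E
```

```text
time: 11.72
tcp_pos: [0.4975, 0.2336, 0.119]
orientation: [0.559, 0.829, 0.007, 0.001]
force: [0.3, -0.4, -2.7]
width: 0.015
[0.49749962 0.23360667 0.11895179] [0.5588 0.8293 0.0075 0.0015] [ 0.27296195 -0.36299477 -2.68809477]
```

View pics/s12c.png

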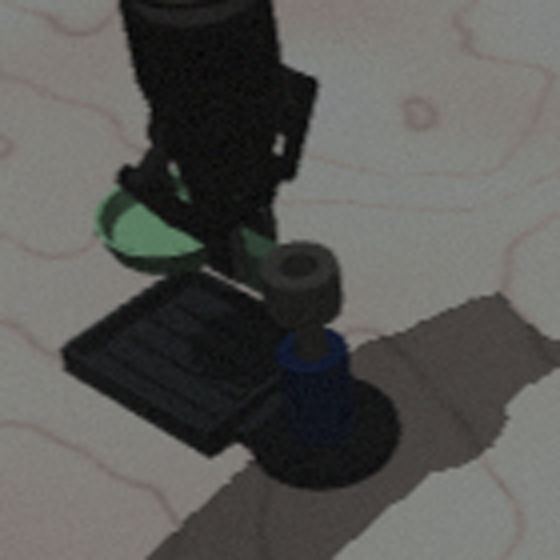

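Underside at 0.103 with no side force, so the eye is over the cone. I'll carry on down.

```bash
python3 -m creep '[{"ax":0,"ay":0,"az":0,"dx":0,"dy":0,"dz":-0.005,"jaw":0.05},{"ax":0,"ay":0,"az":0,"dx":0,"dy":0,"dz":-0.011,"jaw":0.05},{"ax":0,"ay":0,"az":0,"dx":0,"dy":0,"dz":-0.017,"jaw":0.05},{"ax":0,"ay":0,"az":0,"dx":0,"dy":0,"dz":-0.017,"jaw":0.05}]'
```

```text
time: 12.1
tcp_pos: [0.497, 0.2336, 0.1013]
orientation: [0.559, 0.829, 0.007, 0.001]
force: [0.2, -0.1, -2.5]
width: 0.0145
```

```bash
python3 -m creep '[{"ax":0,"ay":0,"az":0,"dx":0,"dy":0,"dz":-0.005,"jaw":0.05},{"ax":0,"ay":0,"az":0,"dx":0,"dy":0,"dz":-0.010,"jaw":0.05},{"ax":0,"ay":0,"az":0,"dx":0,"dy":0,"dz":-0.012,"jaw":0.05},{"ax":0,"ay":0,"az":0,"dx":0,"dy":0,"dz":-0.0135,"jaw":0.05},{"ax":0,"ay":0,"az":0,"dx":0,"dy":0,"dz":-0.0135,"jaw":0.05}]'
```

```text
time: 12.52
tcp_pos: [0.4968, 0.2336, 0.088]
orientation: [0.559, 0.829, 0.007, 0.001]
force: [-2.9, -0.6, 2.5]
width: 0.0145
```

```bash
python3 -m creep '[{"ax":0,"ay":0,"az":0,"dx":0,"dy":0,"dz":-0.001,"jaw":0.05},{"ax":0,"ay":0,"az":0,"dx":0,"dy":0,"dz":-0.001,"jaw":0.05},{"ax":0,"ay":0,"az":0,"dx":0,"dy":0,"dz":-0.001,"jaw":0.05}]'
```

```text
time: 12.77
tcp_pos: [0.4967, 0.2337, 0.0878]
orientation: [0.559, 0.829, 0.007, 0.0]
force: [-1.9, -0.8, 6.9]
width: 0.0149
```

```bash
python3 -m creep '[{"ax":0,"ay":0,"az":0,"dx":0,"dy":0,"dz":0,"jaw":0.2},{"ax":0,"ay":0,"az":0,"dx":0,"dy":0,"dz":0,"jaw":0.35},{"ax":0,"ay":0,"az":0,"dx":0,"dy":0,"dz":0,"jaw":0.6},{"ax":0,"ay":0,"az":0,"dx":0,"dy":0,"dz":0,"jaw":0.6},{"ax":0,"ay":0,"az":0,"dx":0,"dy":0,"dz":0.03,"jaw":0.6},{"ax":0,"ay":0,"az":0,"dx":0,"dy":0,"dz":0.06,"jaw":0.6},{"ax":0,"ay":0,"az":0,"dx":0,"dy":0,"dz":0.1,"jaw":0.6},{"ax":0,"ay":0,"az":0,"dx":0,"dy":0,"dz":0.14,"jaw":0.6}]'
python3 - <<'E'
from h import *
shot('wrist','w13');i=shot('side','s13');shot('top','t13')
f=i['frame'][110:250,180:320];cv2.imwrite('pics/s13c.png',cv2.cvtColor(cv2.resize(f,None,fx=4,fy=4,interpolation=cv2.INTER_CUBIC),cv2.COLOR_RGB2BGR))
print(robot.sense()['force'])
E
```

```text
time: 13.43
tcp_pos: [0.496, 0.2332, 0.2286]
orientation: [0.559, 0.829, 0.006, 0.0]
force: [1.7, -0.3, -0.3]
width: 0.0509
[ 0.43407733  0.56346751 -1.26614639]
```

View pics/w13.png

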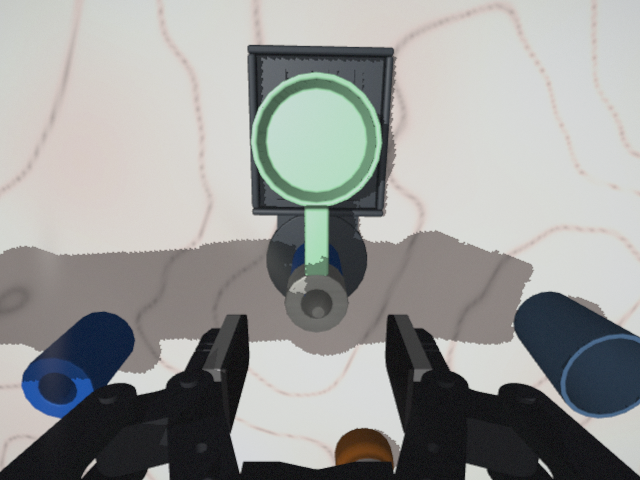

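View pics/s13c.png

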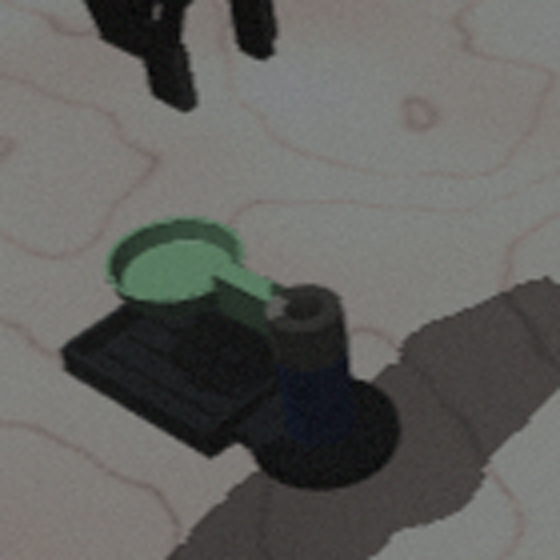

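The wrist view shows the rail tip inside the bore at (318,310) and the pan at (316,140), over the tray. I'll check heights once before handing in.

```bash
python3 - <<'E'
from h import *
w=load('w13');s=load('s13')
S=lambda u,v:(180+(u+.5)/4-.5,110+(v+.5)/4-.5)
e,r1=tri([(w,316,302),(s,*S(308,309))]);p,r2=tri([(w,316.5,138.5),(s,*S(175,262))])
print('eye top',e.round(4),r1,'pan rim',p.round(4),r2)
d=(p-e)[:2];print(np.linalg.norm(d),np.degrees(np.arctan2(d[1],d[0])))
t0=load('top0')['frame'].astype(int);t1=load('t13')['frame'].astype(int)
for n,(u,v) in dict(jar=(300,221),shampoo=(390,180),tumbler=(223,180),soap=(472,243)).items():
    print(n,np.abs(t0-t1)[v-12:v+12,u-12:u+12].mean())
E
python3 - <<'E'
from bench import robot
print(robot.finish_job())
E
```

```text
eye top [0.5155 0.1927 0.1014] [np.float64(0.0013805333830945435), np.float64(0.0013805333830944086)] pan rim [0.4746 0.2923 0.086 ] [np.float64(0.00014409830897479614), np.float64(0.00014409830897462955)]
0.10771339991154123 112.37081677216698
jar 7.039351851851852
shampoo 5.285300925925926
tumbler 4.35474537037037
soap 5.241319444444445
the job is handed in; nothing more can be done
None
```

The stand is back together and the job is handed in, at about 13.6 s of the 64 s allowed; it gave no verdict, so what follows is from my own checks.

I took the middle-sized blue sleeve, threaded it over the rail and lowered it until it pressed on the foot (about 10 N). I then picked up the dish by its neck, turned it about 35° and lowered its eye onto the sleeve until contact (about 7 N). The gripper was then opened and raised clear.

**Dish height and position:** the top of the eye measured 0.101 m above the counter (0.102 m expected). It was about 1 mm from the rail axis.

**Pan direction:** the pan points at 112.4°, against a stand yaw of 111.4°. Its middle is about 0.107 m out over the tray.

**Dish tilt:** the pan rim measured 0.086 m where 0.090 m was expected. That could mean a droop of about 0.04 rad, below the 0.13 limit, but it could also be picking error.

**Bystanders:** the before-and-after top images show no sign that the jar, shampoo bottle, tumbler or soap moved.

**Disagreement:** the first height estimate of the sleeve from the top and side cameras gave 72 mm instead of 60 mm. I put it down to poor pixel picks, and the later wrist views and contact heights fitted 60 mm.

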